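# Mesh the grinding cup on the pigment mill and hold it down to run

### The job

The pigment mill only runs while its cup is pushed down by hand. Slide the mill's dust shutter fully open, pick up the tall, narrow grinding cup by the bar on its lid, carry it upright to the drive well, turn it until its splines mesh with the drive, slide it home and push it down against the spring of the run switch. Finish while still gripping the cup and keeping it pressed well down so that the mill runs; leave the squat cup and the other things on the table where they are.

Things in the scene. Friction and masses are not known exactly. Their poses are not given: they have to be found in the camera images.
- mill: The pigment mill, fixed: a white box with grey end cheeks, 196 mm along x, 290 mm along y, top deck 130 mm above the table. Origin at the centre of its underside, z up. The drive well opens in the deck 75 mm from the centre towards -y. Two shutter rails, 12 mm tall, run along y on the deck, 62 mm either side; their end stop is 110 mm from the centre towards +y.
- well (a point): Centre of the mouth of the round drive well, level with the deck; axes as the mill's (z up, y along the shutter track, opening towards +y). The well is 71 mm across with a small lead-in, its floor 45 mm below the deck. In it stands the drive and, round the drive, a black spring ring (the run switch), its top 33 mm below the deck when free.
- shutter (a joint): Travel of the dust shutter along the track: 0 = closed (covers the well), 0.110 m = fully open (end stop). It starts within 15 mm of closed. The shutter stays where it is left; it slides with about 2 N.
- shutter_grip (a point): Middle of the top of the shutter's black grip bar, 38 mm above the deck. The bar is 56 mm along the mill's x, 12 mm thick along y, 30 mm tall, down to the aluminium shutter plate (110 x 100 mm, its top 8 mm above the deck). It moves with the shutter; closed, it stands over the well's centre.
- drive_top (a point): Top centre of the steel drive, 18 mm below the deck on the well's axis, z up. The drive is a 24 mm hub with six straight vertical ribs, 60 degrees apart, 5.5 mm wide, reaching 19 mm from the axis, flat on top (22 mm tall). One rib lies along this point's x axis. It stands at a different angle each time, is geared and does not turn by hand.
- switch (a joint): Travel of the black spring ring in the well (the run switch): 0 = free (up), 0.008 m = bottomed. It needs 6 N to start moving and 12 N to bottom; the weight of the cup alone (at most 4.3 N) does not move it. The mill runs when it is more than 4 mm down.
- cup: The tall narrow grinding cup, loose, 0.26 to 0.43 kg: a steel cylinder 68 mm across, 80 mm tall, and a black lid 74 mm across (fixed on) whose flat top is at z = 96 mm. On the lid stands the metal grip bar: 58 mm along the cup's x, 20 mm wide along y, from z = 96 to 126 mm. Origin at the centre of its underside, z up.
- cup_socket (a point): Centre of the cup's underside, axes as the cup's: mouth of a 24 mm deep splined socket with six inner ribs starting 3 mm up. It meshes when the cup's x (the bar) lies in line with any drive rib, so every 60 degrees, with about 6 degrees of play. Underside below the deck: 21 mm when standing unmeshed on the drive, 33 mm meshed and resting on the spring ring, 41 mm pushed to the bottom.
- squat_cup: A wider, low steel cup with the same kind of lid and bar, 90 mm across the lid, 90 mm tall with the bar; too wide for the well. Loose; to be left alone. Origin at the centre of its underside.
- ink_tin: Round ink tin, 84 mm across, 58 mm tall, loose bystander. Origin at the centre of its underside.
- ink_tin_small: Small round ink tin, 62 mm across, 42 mm tall, loose bystander. Origin at the centre of its underside.
- oil_bottle: Amber bottle, 52 mm across, 120 mm tall, loose bystander. Origin at the centre of its underside.
- brayer: Ink roller resting on its wire frame: roller 100 mm wide, 43 mm tall, handle along -x, 190 mm long in all; loose bystander. Origin under the middle of the roller.
- ink_knife: Ink spatula with a wooden handle lying flat, 200 mm long along x, loose bystander. Origin at its underside.
- type_stick: Steel composing stick holding two lines of metal type, 200 x 52 x 25 mm, loose bystander. Origin at the centre of its underside.
Mind the look-alikes: they are no part of the job. What is shaped like the cup but blue or red is not meant.

How it is judged:
On the way, in this order (a step that is already met when the one before it is completed fails the run):
1. the dust shutter is slid fully open (value of joint shutter above 0.095 m), for 0.2 s.
2. the tall cup is lifted clear of the table, upright in the fingers (height (world z) of cup above 0.03 m and angle between cup's own z axis and vertical below 0.3 rad and contact force between the fingers and cup above 1 N), for 0.2 s.
3. the cup is meshed, home and pushed down on the run switch (z of cup in the frame of well below -0.036 m and horizontal distance between cup and well below 0.004 m and angle between cup's own z axis and vertical below 0.06 rad and value of joint switch above 0.004 m and contact force between the fingers and cup above 2 N), for 0.5 s.
At the end, for the whole second after the job is handed in: The shutter is open (over 95 of 110 mm). The tall cup stands upright (within 0.06 rad) in the well, within 4 mm of its axis, meshed with the drive, its underside more than 36 mm below the deck, the fingers on it (over 2 N) keeping the run switch more than 4 mm down through the last second (all of step 3 and value of joint shutter above 0.095 m); the arm keeps its last pose, push and grip.
It fails at once if the tall cup is tipped more than 0.5 rad (angle between cup's own z axis and vertical above 0.5 rad).
It fails at once if the squat cup or another bystander is moved more than 30 mm (distance of any of squat_cup, ink_tin, ink_tin_small, oil_bottle, brayer, type_stick, ink_knife from where it was at the start of the episode above 0.03 m).
It also fails if it takes over 64 s, if anything falls off the work surface, if the arm or the gripper's body presses on something with over 40 N, if the wrist force passes 120 N, or if a joint passes its speed limit or range.

### The arm

A 6-joint arm with a two-finger parallel gripper is mounted at the origin on the work surface. World frame = base frame: x ahead of the robot, y to its left, z up, the work surface at z = 0. Lengths are in m, angles in rad, forces in N, time in s.
With the tool pointing down it reaches from about 0.25 to 0.725 m from the base axis. Payload 4 kg.
Tool frame: the origin (TCP) lies on the centre line of the jaws, within the pads' length; the fingertips stand 25 mm ahead of it and the grasp point (between the pads) lies 6 mm ahead of it; z points along the fingers, x is the direction in which the jaws open and shut, and the axes are right-handed (so a half turn about z gives the same grasp; the last joint's range is limited). The gripper opens to 85 mm and grips with 20 to 120 N. Pads are 22 mm wide; open, the fingers measure 114 mm over their backs; the gripper's body (76 mm by 85 mm) begins 54 mm behind the grasp point. The pads swing forward as they close: fully open they stand 13 mm farther back than shut.
Start: joints at [-1.281, 0.241, 0.005, 1.335, 0, 1.571], TCP at [0.143, -0.479, 0.256] pointing down, gripper open.
Joint ranges: [-2.72, 2.72], [-1.05, 1.87], [-1.09, 1.28], [-1.99, 2.15], [-1.42, 1.44], [-3.14, 3.14]. Speed limits (rad/s): [2.79, 2.79, 3.14, 3.14, 3.14, 3.14].

### API

Orientations are given as a unit quaternion [x, y, z, w].
In Python, from workcell import bot, imaging, order gives the robot as it stands.
- The arm moves only by the tool carry_out, never from a script. Its argument "moves" is a list of rows, each a list of 5 numbers: the shift along the tool's x, y, z scaled (see below), then the turn about the tool's z scaled (see below), then the opening, from -1 (shut) to 1 (fully open). In form: [[tx, ty, tz, roll, hand], ...]. A call has 1 to 20 rows; each row is the pose to reach, as a shift and turn from the pose commanded when the call began, along the tool's axes at that moment; what a row does not reach only later rows make up. The controller multiplies each number of a shift by 0.1 m and each number of a turn by 90 degrees. A row lasts 1/10 s, in which the tool goes at most 50 mm and 8.59 degrees, less where a joint would pass 70% of its speed; a pose out of reach is approached as far as the arm can. A call with a number of a shift or a turn outside -1 to 1 is refused whole. A call with a gripper value outside its range is refused whole. The fingers move at their own pace and stop on an object; the grip force is fixed at half the most. Time passes only in rows, so rows that repeat a pose let the fingers close. It gives the time, the measured TCP pose, the force and the opening at its end, in the units of the state.
- bot.get_obs(): the state, without advancing time (a new reading comes with each control period).
- imaging.camera(name): name is "scene" or "top" or "wrist"; returns the picture (400x640x3 uint8, red, green, blue); there is no depth.
- imaging.camera_model(name): a dict with "fovy" (degrees; the focal length in pixels is half the picture's height over the tangent of half this angle, whatever the lens; pixels are square), "cx", "cy" (the principal point, pixels), "dist" ([k1, k2, p1, p2, k3] as OpenCV has them; the pictures are not rectified), "eye" and "rotation" of the camera in the world. Camera axes: x right, y up, looking along -z (the intrinsics and any distortion apply to the point x, -y, -z); pixel columns grow to the right and rows downward; lengths in m; the calibration is good to about 2 mm. A picture is of the moment at which its call begins: read the wrist's pose just before it. camera_model takes no time and is no camera call; for the wrist camera it gives the pose at the moment of the call.
- order.job_done(): hands the job in, once; it reports no verdict.
The state is a dict: "clock": time; "joint_pos": joint angles; "joint_vel": joint speeds; "tau": joint torques, N m; "eef_pos": TCP position; "tool_rot": TCP orientation; "ft_force": force on the tool from outside, world axes, zero at the start; "ft_torque": the same for the moment, N m; "grip_width": finger opening in m.
Only numpy, scipy, OpenCV 4.12 (cv2) and the standard library are available. Lean on these libraries where they do the work, as an engineer would, in place of code of your own. Each camera call takes 0.05 s, during which the arm holds its last target.

## Working session

There is one attempt and no reset: what is moved stays moved. The work goes in short steps, Python scripts to look and compute and a tool call to move; the robot and the scene stay as the last step left them, time stands still between calls to the robot, and variables do not carry over. Pictures are saved under pics/ and viewed, and the job is handed in when it is done.

Besides the shell and the picture viewer there is one more tool, called as name([rows], argument=value, ...), one row to a line, values as JSON. carry_out: Moves the arm, as the interface text tells. Its arguments: {"type":"object","properties":{"moves":{"type":"array","items":{"type":"array","items":{"type":"number","minimum":-1,"maximum":1}}}},"required":["moves"]}

```bash
ls; mkdir -p pics; python3 - <<'E'
from workcell import bot, imaging, order
import cv2, json
o=bot.get_obs(); print(o)
for n in ("scene","top","wrist"):
    m=imaging.camera_model(n); print(n,m)
    cv2.imwrite(f"pics/{n}0.png", imaging.camera(n)[:,:,::-1])
E
```

```text
pics
{'clock': 0.0, 'joint_pos': array([-1.28100020e+00,  2.41444122e-01,  3.73567078e-03,  1.33520309e+00,
        2.51866949e-05,  1.57080820e+00]), 'joint_vel': array([-6.26561188e-04, -7.14140162e-04, -4.73742151e-04,  1.86476537e-03,
       -6.30251311e-05,  1.04576134e-03]), 'tau': array([-3.89298802e-04, -3.72317398e+01,  2.52408063e+01,  1.69340411e-02,
       -7.09418896e-05,  7.22132455e-06]), 'eef_pos': array([ 0.14272069, -0.47859753,  0.25540172]), 'tool_rot': array([ 8.01792998e-01, -5.97600929e-01, -8.40466055e-04, -6.42115937e-04]), 'ft_force': array([-0.79071989,  0.61001749,  0.75643892]), 'ft_torque': array([-0.0422142 ,  0.01842184,  0.01417144]), 'grip_width': 0.08545836785976607}
scene {'fovy': 45.50702492795348, 'cx': 317.4905627508137, 'cy': 197.48217350973843, 'dist': array([-0.09475894,  0.        ,  0.        ,  0.        ,  0.        ]), 'eye': array([ 1.20814583, -0.50035656,  1.02987819]), 'rotation': array([0.32311844, 0.18293019, 0.45042618, 0.81194044])}
top {'fovy': 43.24831893911113, 'cx': 319.12180508733553, 'cy': 200.49860149219296, 'dist': array([-0.14361997,  0.        ,  0.        ,  0.        ,  0.        ]), 'eye': array([ 0.23933051, -0.0544255 ,  1.64885749]), 'rotation': array([-0.0447068 ,  0.05282613,  0.70597885, -0.70484364])}
wrist {'fovy': 63.35507364868531, 'cx': 323.30811811731246, 'cy': 200.05919441784582, 'dist': array([-0.01371704,  0.        ,  0.        ,  0.        ,  0.        ]), 'eye': array([ 0.20870348, -0.46073164,  0.37299825]), 'rotation': array([-0.1090573 ,  0.08253134, -0.59192229,  0.79430667])}
```

View pics/scene0.png

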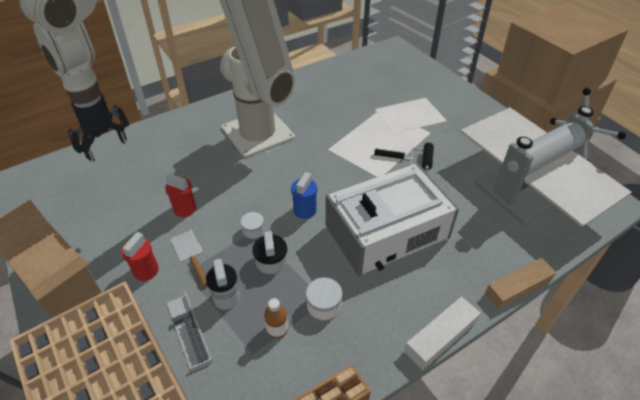

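View pics/top0.png

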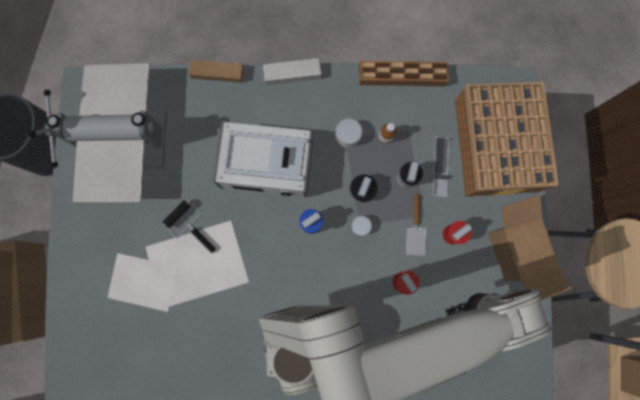

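View pics/wrist0.png

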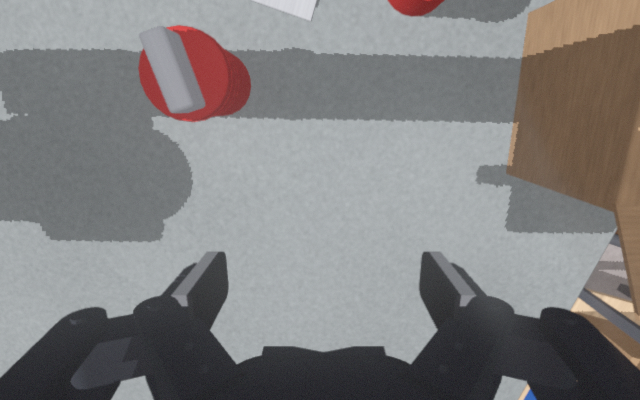

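```bash
cat > h.py <<'E'
import numpy as np, cv2
from scipy.spatial.transform import Rotation as R
from workcell import bot, imaging, order
def K(m):
    f=200/np.tan(np.radians(m['fovy'])/2); return np.array([[f,0,m['cx']],[0,f,m['cy']],[0,0,1.]])
F=np.diag([1,-1,-1.])
def ray(m,uv):
    p=cv2.undistortPoints(np.array([[uv]],float),K(m),m['dist'])[0,0]
    d=R.from_quat(m['rotation']).as_matrix()@F@np.array([p[0],p[1],1.]); return m['eye'],d/np.linalg.norm(d)
def atz(m,uv,z):
    e,d=ray(m,uv); return e+d*(z-e[2])/d[2]
def tri(obs):
    A=0;b=0;L=[]
    for m,uv in obs:
        e,d=ray(m,uv);P=np.eye(3)-np.outer(d,d);A=A+P;b=b+P@e;L.append((e,P))
    x=np.linalg.solve(A,b); return x,[round(1000*np.linalg.norm(P@(x-e)),1) for e,P in L]
def proj(m,X):
    Rc=(R.from_quat(m['rotation']).as_matrix()@F).T
    rv=cv2.Rodrigues(Rc)[0]; return cv2.projectPoints(np.array(X,float).reshape(-1,1,3),rv,-Rc@m['eye'],K(m),m['dist'])[0][:,0]
def shot(n,fn):
    import pickle
    o=bot.get_obs(); m=imaging.camera_model(n); im=imaging.camera(n)[:,:,::-1]
    cv2.imwrite(f'pics/{fn}.png',im); pickle.dump((m,o),open(f'pics/{fn}.pkl','wb')); return m,o,im
def load(fn):
    import pickle; return pickle.load(open(f'pics/{fn}.pkl','rb'))
def crop(fn,x0,y0,w,h,s,out):
    im=cv2.imread(f'pics/{fn}.png')[y0:y0+h,x0:x0+w]
    im=cv2.resize(im,None,fx=s,fy=s,interpolation=cv2.INTER_CUBIC)
    st=10 if s>=5 else 20
    for x in range((x0+st-1)//st*st,x0+w,st): cv2.putText(im,str(x),(int((x-x0+.5)*s),10),0,.35,(0,255,255),1); cv2.line(im,(int((x-x0+.5)*s),12),(int((x-x0+.5)*s),18),(0,255,255),1)
    for y in range((y0+st-1)//st*st,y0+h,st): cv2.putText(im,str(y),(0,int((y-y0+.5)*s)+4),0,.35,(0,255,255),1); cv2.line(im,(24,int((y-y0+.5)*s)),(30,int((y-y0+.5)*s)),(0,255,255),1)
    cv2.imwrite(f'pics/{out}.png',im)
E
python3 - <<'E'
from h import *
crop('scene0',180,220,130,100,6,'c1')
crop('top0',330,100,130,100,6,'c2')
crop('top0',210,110,110,90,7,'c3')
crop('scene0',320,160,140,110,5.5,'c4')
E
```

```text
(no output)
```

View pics/c1.png

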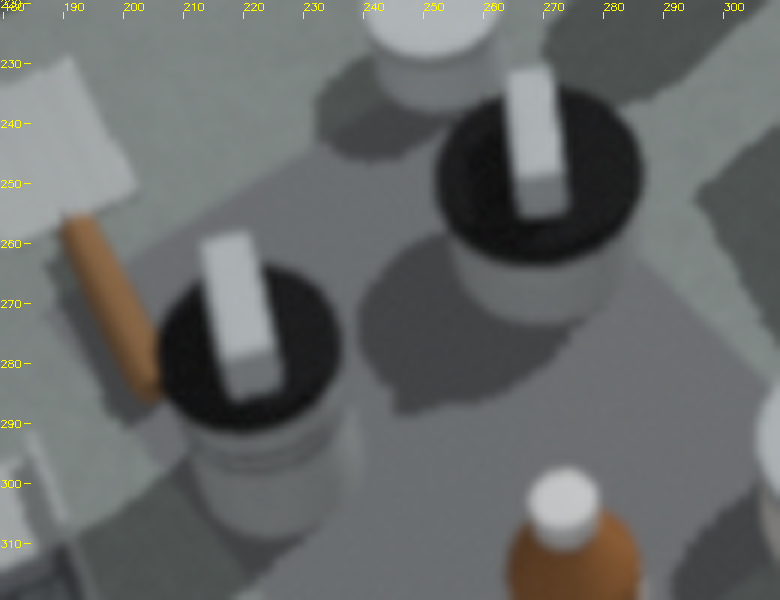

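View pics/c2.png

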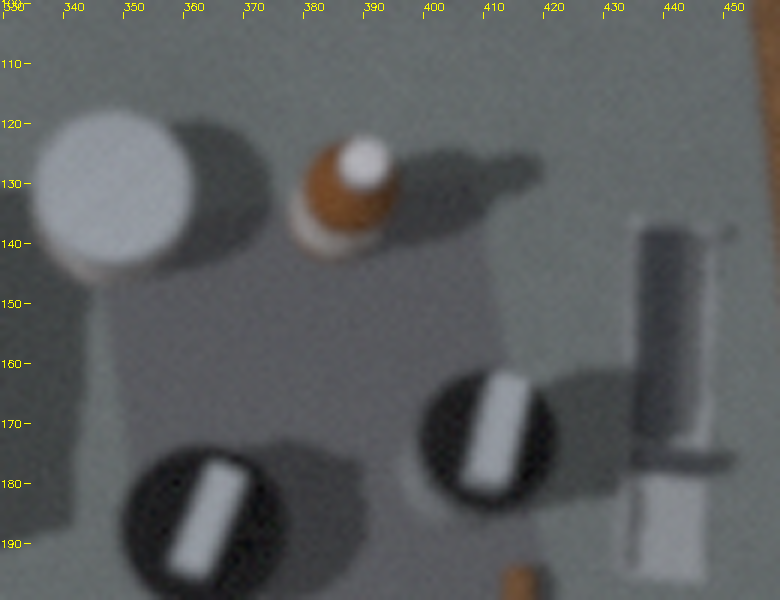

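View pics/c3.png

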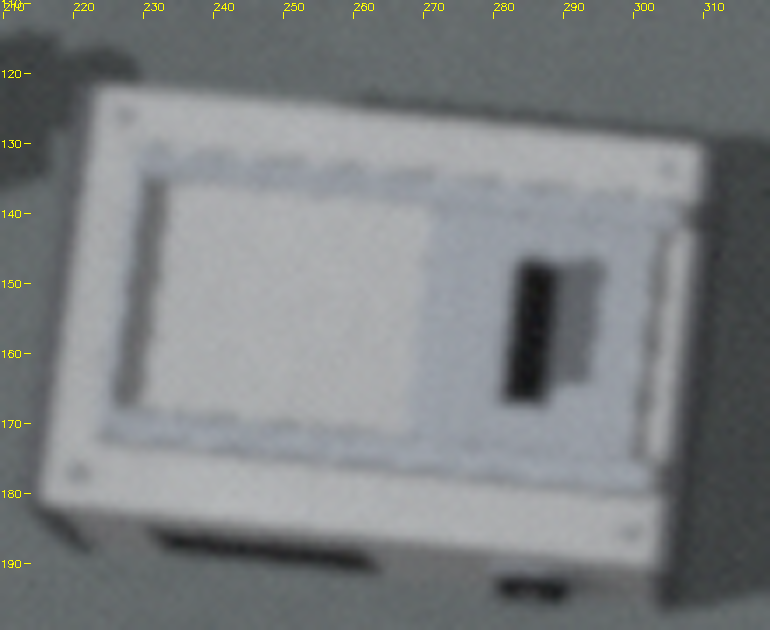

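View pics/c4.png

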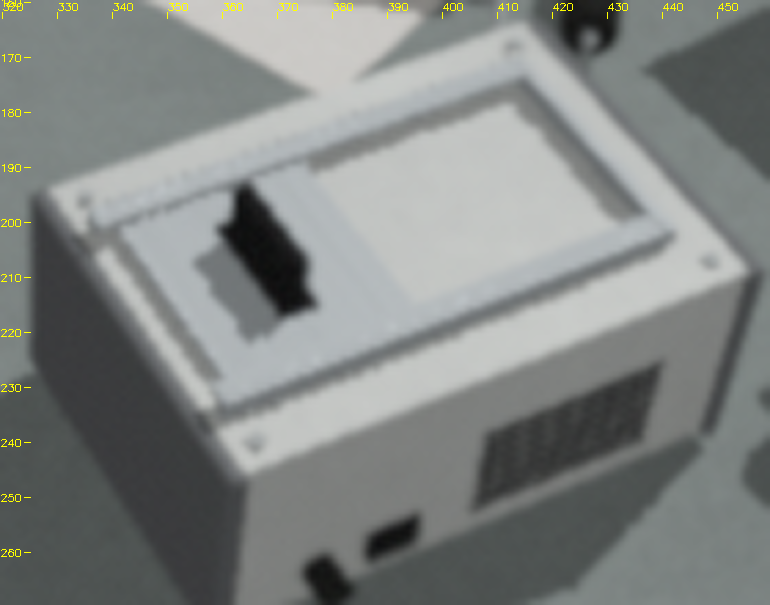

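```bash
python3 - <<'E'
from h import *
t=imaging.camera_model('top'); s=imaging.camera_model('scene')
P={'s1':((226,126),(447,207)),'s2':((304,134),(364.5,240)),'s3':((219,177),(411,168)),'s4':((299.5,186),(334,196)),
'gripA':((285.5,147.5),(373.5,207)),'gripB':((283,166),(362.5,194)),
'bar_e1':((413,162),(222.5,278.5)),'bar_e2':((408,180),(217,260)),'sq_e1':((366,177.5),(269.5,249)),'sq_e2':((360,195),(266,231.5))}
for k,(a,b) in P.items():
    x,r=tri([(t,a),(s,b)]); print(k,x.round(4),r)
print(bot.get_obs()['clock'])
for a,z in [((413,162),.126),((408,180),.126),((226,126),.13),((304,134),.13),((219,177),.13),((299.5,186),.13),((284.5,147.5),.168),((283,166),.168)]: print(atz(t,a,z))
E
```

```text
s1 [0.6836 0.2154 0.1286] [np.float64(3.5), np.float64(3.5)]
s2 [ 0.6576 -0.0283  0.1284] [np.float64(3.0), np.float64(3.0)]
s3 [0.5208 0.2312 0.1297] [np.float64(4.7), np.float64(4.7)]
s4 [ 0.495  -0.0128  0.1288] [np.float64(0.5), np.float64(0.5)]
gripA [0.6068 0.0291 0.1653] [np.float64(0.3), np.float64(0.3)]
gripB [0.5512 0.0364 0.1585] [np.float64(0.4), np.float64(0.4)]
bar_e1 [ 0.5721 -0.3659  0.1211] [np.float64(0.9), np.float64(0.9)]
bar_e2 [ 0.515  -0.3521  0.1164] [np.float64(3.8), np.float64(3.8)]
sq_e1 [ 0.5288 -0.2231  0.0852] [np.float64(2.4), np.float64(2.4)]
sq_e2 [ 0.4731 -0.2036  0.0837] [np.float64(2.6), np.float64(2.6)]
0.15
[ 0.57135444 -0.36404711  0.126     ]
[ 0.51453025 -0.34664752  0.126     ]
[0.68543174 0.2180717  0.13      ]
[ 0.6587383 -0.0257261  0.13     ]
[0.52344482 0.23516323 0.13      ]
[ 0.49505067 -0.01238981  0.13      ]
[0.60630587 0.03218366 0.168     ]
[0.54941726 0.03617989 0.168     ]
```

carry_out([
  [-0.33,-0.5,-0.1,0,1],
  [-0.65,-1,-0.2,0,1],
  [-0.65,-1,-0.2,0,1],
])

```text
clock: 0.45
eef_pos: [0.2214, -0.3859, 0.2767]
tool_rot: [0.802, -0.597, -0.0, -0.001]
ft_force: [0.1, -0.2, -1.0]
grip_width: 0.0856
```

carry_out([
  [-0.33,-0.5,0,0,1],
  [-0.65,-1,0,0,1],
  [-0.65,-1,0,0,1],
])

```text
clock: 0.75
eef_pos: [0.2989, -0.2945, 0.2762]
tool_rot: [0.803, -0.596, -0.0, -0.001]
ft_force: [-0.7, -0.7, 0.2]
grip_width: 0.085
```

carry_out([
  [-0.33,-0.5,0,0,1],
  [-0.65,-1,0,0,1],
  [-0.65,-1,0,0,1],
])

```text
clock: 1.05
eef_pos: [0.3764, -0.2037, 0.2761]
tool_rot: [0.803, -0.596, -0.0, -0.001]
ft_force: [-0.2, 0.0, -0.7]
grip_width: 0.0856
```

carry_out([
  [-0.33,-0.5,0,0,1],
  [-0.65,-1,0,0,1],
  [-0.65,-1,0,0,1],
])

```text
clock: 1.35
eef_pos: [0.4539, -0.1127, 0.2759]
tool_rot: [0.803, -0.596, -0.0, -0.001]
ft_force: [-0.7, -0.1, 0.7]
grip_width: 0.0857
```

carry_out([
  [-0.33,-0.5,0,-0.09,1],
  [-0.65,-1,0,-0.18,1],
  [-0.65,-1,0,-0.27,1],
  [-0.65,-1,0,-0.36,1],
  [-0.65,-1,0,-0.45,1],
  [-0.65,-1,0,-0.54,1],
  [-0.65,-1,0,-0.63,1],
  [-0.65,-1,0,-0.72,1],
  [-0.65,-1,0,-0.81,1],
  [-0.65,-1,0,-0.9,1],
  [-0.65,-1,0,-0.95,1],
])

```text
clock: 2.45
eef_pos: [0.5289, -0.0248, 0.2758]
tool_rot: [0.994, 0.108, -0.001, -0.0]
ft_force: [-0.0, -0.1, 0.0]
grip_width: 0.0852
```

```bash
cat >> h.py <<'E'
def plan(pos,yaw,o=None):
    "yaw: world heading (deg) of tool x, tool down; prints shift in 0.1m units and roll in 90deg units"
    o=o or bot.get_obs(); M=R.from_quat(o['tool_rot']).as_matrix()
    s=M.T@(np.array(pos)-o['eef_pos'])/0.1
    cy=np.degrees(np.arctan2(M[1,0],M[0,0])); d=(cy-yaw+180)%360-180
    print('t',o['clock'],'pos',o['eef_pos'].round(4),'yaw',cy.round(2),'zaxis',M[:,2].round(4),'q6',o['joint_pos'][5].round(3),'F',o['ft_force'].round(1),'w',o['grip_width'].round(4))
    print('shift',s.round(3),'roll',round(d/90,3))
E
python3 - <<'E'
from h import *
plan([.58,.034,.28],84.2)
E
```

```text
Traceback (most recent call last):
  File "h.py", line 38, in plan
    print('t',o['clock'],'pos',o['eef_pos'].round(4),'yaw',cy.round(2),'zaxis',M[:,2].round(4),'q6',o['joint_pos'][5].round(3),'F',o['ft_force'].round(1),'w',o['grip_width'].round(4))
                                                                                                                                                              ^^^^^^^^^^^^^^^^^^^^^
AttributeError: 'float' object has no attribute 'round'
```

```bash
sed -i "s/o\['grip_width'\].round(4)/round(o['grip_width'],4)/" h.py
python3 - <<'E'
from h import *
plan([.58,.034,.28],84.2)
E
```

```text
t 2.45 pos [ 0.5289 -0.0248  0.2758] yaw 12.35 zaxis [-1.e-03  1.e-04 -1.e+00] q6 1.308 F [-0.  -0.1  0. ] w 0.0852
shift [ 0.625 -0.465 -0.042] roll -0.798
```

carry_out([
  [0.3,-0.23,0,-0.09,1],
  [0.62,-0.46,-0.04,-0.18,1],
  [0.62,-0.46,-0.04,-0.27,1],
  [0.62,-0.46,-0.04,-0.36,1],
  [0.62,-0.46,-0.04,-0.45,1],
  [0.62,-0.46,-0.04,-0.54,1],
  [0.62,-0.46,-0.04,-0.63,1],
  [0.62,-0.46,-0.04,-0.72,1],
  [0.62,-0.46,-0.04,-0.8,1],
  [0.62,-0.46,-0.04,-0.8,1],
  [0.62,-0.46,-0.04,-0.8,1],
])

```text
clock: 3.55
eef_pos: [0.58, 0.0331, 0.28]
tool_rot: [0.743, 0.669, -0.0, -0.0]
ft_force: [-0.8, -0.0, -0.3]
grip_width: 0.0854
```

```bash
python3 - <<'E'
from h import *
shot('wrist','w1')
plan([.58,.034,.28],84.2)
E
```

```text
t 3.6 pos [0.58   0.0331 0.2801] yaw 83.98 zaxis [-6.e-04 -1.e-04 -1.e+00] q6 0.162 F [-0.1  0.3  0.2] w 0.0855
shift [ 0.009 -0.001  0.001] roll -0.002
```

View pics/w1.png

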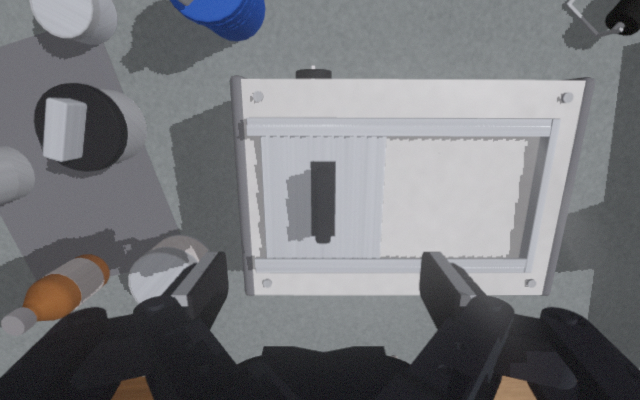

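```bash
python3 - <<'E'
from h import *
m,o=load('w1')
S=[atz(m,a,.13)for a in [(257,97),(567,98),(530,282),(267,283)]]
print(np.round(S,4)); c=np.mean(S,0); 
for i,j in [(0,1),(3,2),(0,3),(1,2)]:
    d=S[j]-S[i]; print(np.degrees(np.arctan2(d[1],d[0])).round(2),np.linalg.norm(d).round(4))
print('c',c, 'eye',m['eye'])
t=imaging.camera_model('top');s=imaging.camera_model('scene')
print(tri([(m,(257,97)),(t,(299.5,186)),(s,(334,196))]),tri([(m,(567,98)),(t,(219,177)),(s,(411,168))]),tri([(m,(530,282)),(t,(226,126)),(s,(447,207))]),tri([(m,(267,283)),(t,(304,134)),(s,(364.5,240))]))
crop('w1',240,100,170,180,4,'c5')
E
```

```text
[[ 0.4972 -0.0121  0.13  ]
 [ 0.5233  0.2324  0.13  ]
 [ 0.6856  0.2137  0.13  ]
 [ 0.6604 -0.0292  0.13  ]]
83.9 0.2459
84.08 0.2442
-5.99 0.1641
-6.56 0.1634
c [0.59159709 0.10118923 0.13      ] eye [0.51178004 0.03888348 0.39750977]
(array([ 0.49581138, -0.01268118,  0.12886975]), [np.float64(1.3), np.float64(0.6), np.float64(1.0)]) (array([0.52179462, 0.23099095, 0.13079667]), [np.float64(1.6), np.float64(4.2), np.float64(5.3)]) (array([0.68439018, 0.21439812, 0.12993823]), [np.float64(1.4), np.float64(3.7), np.float64(3.5)]) (array([ 0.65851581, -0.02881258,  0.13051013]), [np.float64(1.4), np.float64(3.1), np.float64(3.3)])
```

View pics/c5.png

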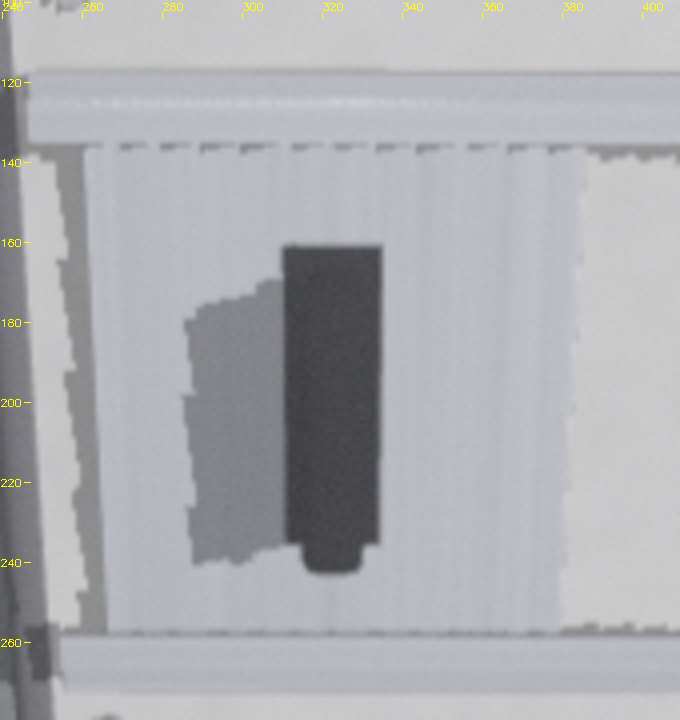

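```bash
python3 - <<'E'
from h import *
m,o=load('w1')
for p in [(308,161),(332,161),(309,236),(332,236),(320.5,198)]: print(atz(m,p,.168).round(4))
t=imaging.camera_model('top');s=imaging.camera_model('scene')
print(tri([(m,(320.5,161)),(t,(282.5,166)),(s,(362.5,194))]),tri([(m,(320.5,236)),(t,(285.5,147.5)),(s,(373.5,207))]))
g=atz(m,(320.5,198),.168)
plan([g[0],g[1],.168],84)
E
```

```text
[0.5461 0.0243 0.168 ]
[0.5479 0.0413 0.168 ]
[0.603  0.0183 0.168 ]
[0.6049 0.0357 0.168 ]
[0.5742 0.0302 0.168 ]
(array([0.55023426, 0.03576117, 0.15840179]), [np.float64(3.3), np.float64(2.8), np.float64(0.7)]) (array([0.60629832, 0.02834863, 0.16502398]), [np.float64(1.9), np.float64(1.2), np.float64(0.7)])
t 3.6 pos [0.58   0.0331 0.2801] yaw 83.98 zaxis [-6.e-04 -1.e-04 -1.e+00] q6 0.162 F [-0.1  0.3  0.2] w 0.0855
shift [-0.035 -0.054  1.121] roll -0.0
```

carry_out([
  [-0.02,-0.02,0.4,0,1],
  [-0.02,-0.02,0.8,0,1],
  [-0.02,-0.02,1,0,1],
])

```text
clock: 3.9
eef_pos: [0.5759, 0.0312, 0.1767]
tool_rot: [0.743, 0.669, -0.002, -0.002]
ft_force: [-0.3, -0.1, -0.4]
grip_width: 0.0851
```

carry_out([
  [0,0,0.08,0,1],
  [0,0,0.08,0,-1],
  [0,0,0.08,0,-1],
  [0,0,0.08,0,-1],
  [0,0,0.08,0,-1],
  [0,0,0.08,0,-1],
  [0,0,0.08,0,-1],
  [0,0,0.08,0,-1],
  [0,0,0.08,0,-1],
  [0,0,0.08,0,-1],
])

```text
clock: 4.9
eef_pos: [0.5786, 0.0315, 0.1735]
tool_rot: [0.743, 0.67, 0.001, 0.001]
ft_force: [-0.2, 0.9, 5.0]
grip_width: 0.0102
```

carry_out([
  [0.2,0,0,0,-1],
  [0.4,0,0,0,-1],
  [0.6,0,0,0,-1],
  [0.8,0,0,0,-1],
  [0.95,0,0,0,-1],
  [1,0,0,0,-1],
  [1,0,0,0,-1],
  [1,0,0,0,-1],
])

```text
clock: 5.7
eef_pos: [0.5893, 0.1317, 0.1735]
tool_rot: [0.742, 0.67, 0.002, 0.0]
ft_force: [0.5, 2.2, 5.0]
grip_width: 0.0109
```

carry_out([
  [0.03,0,0,0,-1],
  [0.06,0,0,0,-1],
  [0.06,0,0,0,-1],
])

```text
clock: 6.0
eef_pos: [0.5898, 0.1365, 0.1735]
tool_rot: [0.743, 0.67, 0.001, 0.001]
ft_force: [0.5, -0.3, 6.3]
grip_width: 0.011
```

carry_out([
  [0,0,0,0,1],
  [0,0,0,0,1],
  [0,0,0,0,1],
  [0,0,0,0,1],
  [0,0,-0.2,0,1],
  [0,0,-0.6,0,1],
  [0,0,-1,0,1],
])

```text
clock: 6.7
eef_pos: [0.588, 0.1366, 0.2722]
tool_rot: [0.743, 0.67, -0.001, -0.001]
ft_force: [1.1, 0.4, 0.5]
grip_width: 0.0854
```

carry_out([
  [-0.4,-0.1,-0.1,0,1],
  [-0.8,-0.2,-0.1,0,1],
  [-1,-0.2,-0.1,0,1],
  [-1,-0.2,-0.1,0,1],
  [-1,-0.2,-0.1,0,1],
])

```text
clock: 7.2
eef_pos: [0.5587, 0.0393, 0.2823]
tool_rot: [0.743, 0.669, 0.0, -0.0]
ft_force: [0.0, 0.5, 0.8]
grip_width: 0.0855
```

```bash
python3 - <<'E'
from h import *
shot('wrist','w2')
plan([.5832,.0266,.28],84)
crop('w2',200,80,200,150,4,'c6')
E
```

```text
t 7.25 pos [0.5588 0.0398 0.2821] yaw 84.11 zaxis [-2.e-04  5.e-04 -1.e+00] q6 0.174 F [ 0.2  0.7 -0.9] w 0.0854
shift [-0.106  0.257  0.021] roll 0.001
```

View pics/w2.png

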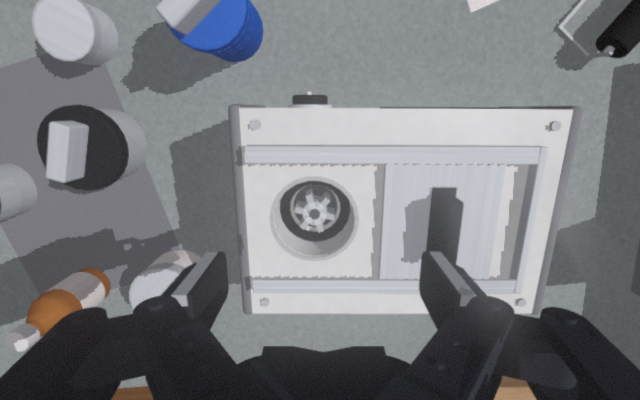

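View pics/c6.png

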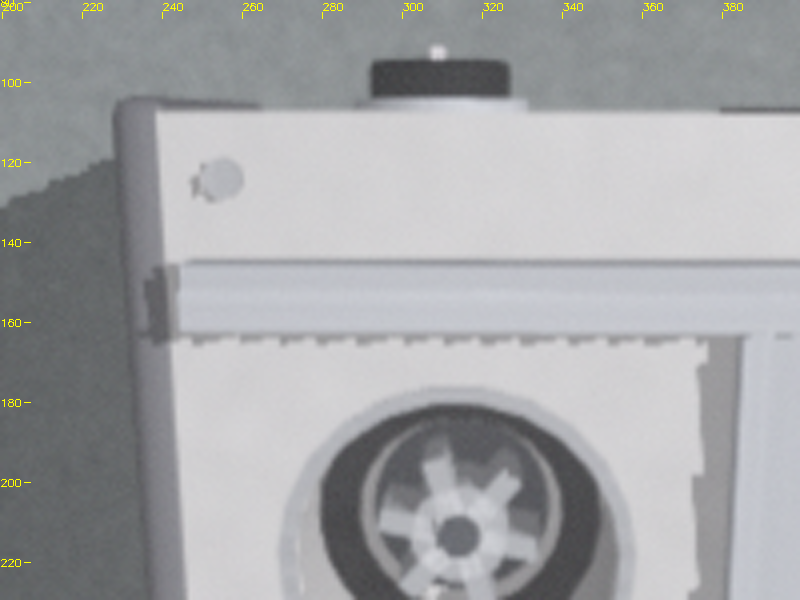

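```bash
python3 - <<'E'
from h import *
crop('w2',265,170,100,95,8,'c7')
E
```

```text
(no output)
```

View pics/c7.png

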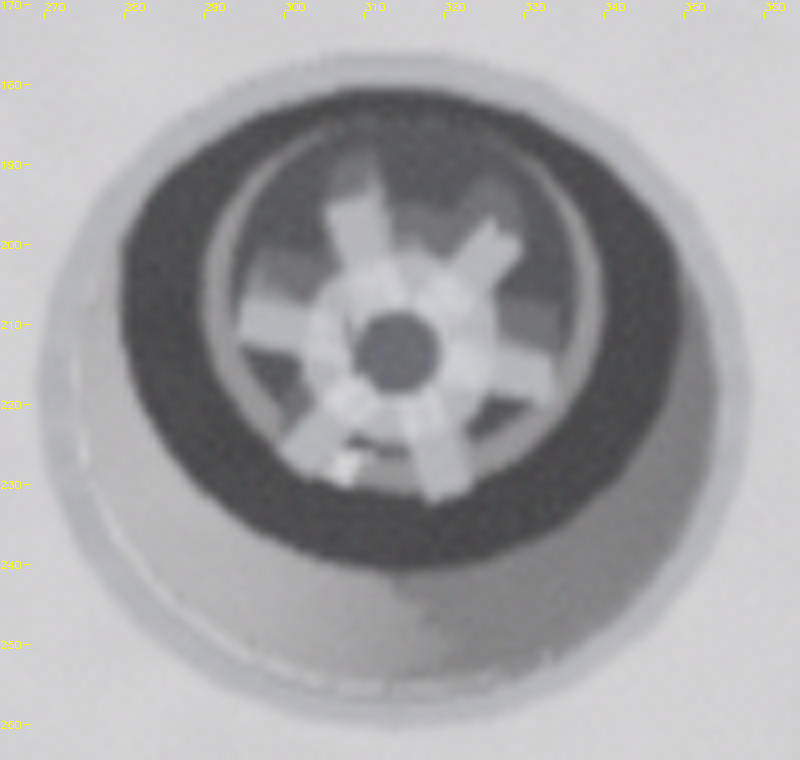

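```bash
python3 - <<'E'
from h import *
m,o=load('w2')
tips=[(307.5,194),(327.5,199),(332.5,216.5),(320.5,231),(300.5,227),(294,210)]
P=np.array([atz(m,p,.112) for p in tips]); c=P.mean(0); print('drive c',c.round(4),'hole',atz(m,(313.7,213.3),.112).round(4))
for p in P:
    d=p-c; a=np.degrees(np.arctan2(d[1],d[0])); print(round(a,1),round(a%60,2),np.linalg.norm(d).round(4))
W=[atz(m,p,.13)[:2] for p in [(269.5,218),(358,218),(313,176.5),(314,260.5)]]; print(np.round(W,4))
(c2,ax,an)=cv2.fitEllipse(np.array([(269.5,218),(357.5,218),(313,176.5),(314,260.5),(283,188.5),(343,190),(282,248),(345,247)],np.float32)); print(c2,ax,an)
S=[atz(m,a,.13)for a in [(255,124.5),(555,126),(520,302),(265,302)]]; print(np.round(S,4)); print(np.mean(S,0))
s=np.mean(S,0); print('well',s[:2]-.075*np.array([.1045,.9945]))
# drive dir relative
E
```

```text
drive c [0.5827 0.0264 0.112 ] hole [0.5829 0.0263 0.112 ]
-169.1 10.93 0.0192
130.9 10.88 0.0187
73.2 13.16 0.0178
13.4 13.35 0.0189
-48.4 11.62 0.0187
-105.3 14.71 0.0186
[[ 0.5774 -0.0116]
 [ 0.5855  0.0657]
 [ 0.5445  0.0306]
 [ 0.6222  0.0227]]
(313.0624084472656, 218.79205322265625) (83.32292175292969, 87.44176483154297) 97.21415710449219
[[ 0.4968 -0.0115  0.13  ]
 [ 0.5231  0.2324  0.13  ]
 [ 0.6863  0.2137  0.13  ]
 [ 0.6604 -0.0285  0.13  ]]
[0.59167277 0.10151939 0.13      ]
well [0.58383527 0.02693189]
```

carry_out([
  [-0.5,0,0,0,1],
  [-1,0,0,0,1],
])

```text
clock: 7.45
eef_pos: [0.5489, -0.0585, 0.2818]
tool_rot: [0.74, 0.672, -0.0, -0.0]
ft_force: [0.4, -0.9, -0.2]
grip_width: 0.0855
```

carry_out([
  [-0.5,0,0,0,1],
  [-1,0,0,0,1],
])

```text
clock: 7.65
eef_pos: [0.5385, -0.1598, 0.2819]
tool_rot: [0.742, 0.671, 0.0, -0.0]
ft_force: [0.2, -0.5, 0.0]
grip_width: 0.0854
```

carry_out([
  [-0.5,0,0,0,1],
  [-1,0,0,0,1],
])

```text
clock: 7.85
eef_pos: [0.5284, -0.2597, 0.282]
tool_rot: [0.742, 0.671, 0.0, -0.0]
ft_force: [1.5, 0.2, -0.1]
grip_width: 0.0856
```

carry_out([
  [-0.5,0,0,0.05,1],
  [-0.9,0,0,0.1,1],
  [-0.9,0,0,0.1,1],
  [-0.9,0,0,0.1,1],
])

```text
clock: 8.25
eef_pos: [0.519, -0.3485, 0.2812]
tool_rot: [0.793, 0.609, 0.0, -0.001]
ft_force: [0.3, 1.0, -0.2]
grip_width: 0.0855
```

```bash
python3 - <<'E'
from h import *
shot('wrist','w3')
plan([.543,-.358,.28],74.5)
E
```

```text
t 8.3 pos [ 0.5192 -0.3475  0.2816] yaw 75.19 zaxis [-7.0e-04  1.3e-03 -1.0e+00] q6 -0.332 F [ 0.1  0.7 -0.1] w 0.0853
shift [-0.041  0.257  0.015] roll 0.008
```

View pics/w3.png

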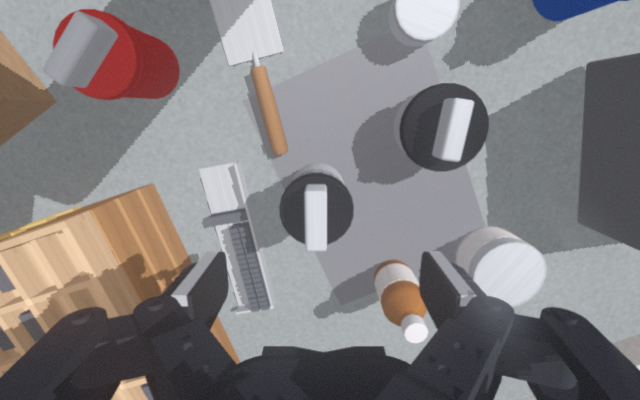

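```bash
python3 - <<'E'
from h import *
m,o=load('w3')
crop('w3',260,150,190,120,4.2,'c8')
t=imaging.camera_model('top')
print('bottle cap',atz(m,(414,329),.12).round(4),'bottle top-cam',atz(t,(389,127),.12).round(4))
E
```

```text
bottle cap [ 0.6827 -0.2985  0.12  ] bottle top-cam [ 0.685  -0.2927  0.12  ]
```

View pics/c8.png

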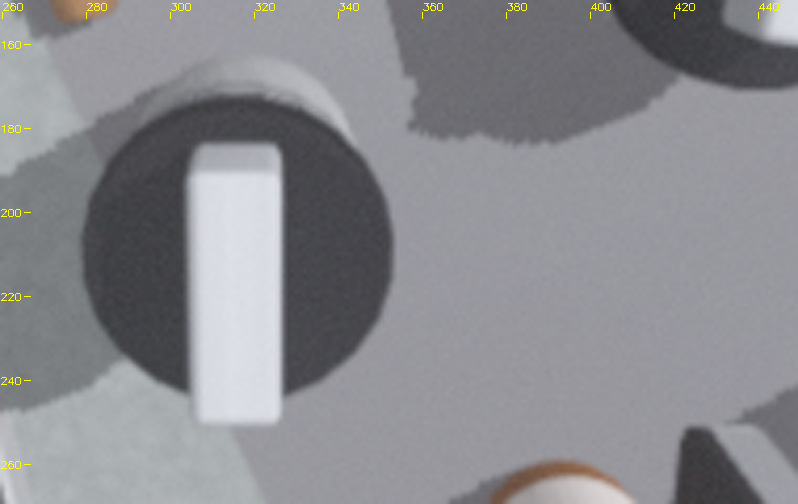

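```bash
python3 - <<'E'
from h import *
m,o=load('w3')
C=[atz(m,p,.126) for p in [(303,190),(324.5,190),(325,249.5),(304.5,249.5)]]
c=np.mean(C,0); print(np.round(C,4),c.round(4))
for a,b in [(0,3),(1,2)]:
    d=C[b]-C[a]; print(np.degrees(np.arctan2(d[1],d[0])),np.linalg.norm(d))
t=imaging.camera_model('top')
s=imaging.camera_model('scene')
print(tri([(m,(314,190)),(t,(408,180)),(s,(217,259.5))]),tri([(m,(315,249.5)),(t,(413,162)),(s,(222.5,278.5))]))
d0=(C[3]+C[2]-C[0]-C[1]); yw=np.degrees(np.arctan2(d0[1],d0[0])); print(yw)
plan([c[0],c[1],.126],yw+90)
E
```

```text
[[ 0.5135 -0.3665  0.126 ]
 [ 0.5183 -0.3485  0.126 ]
 [ 0.5725 -0.3624  0.126 ]
 [ 0.5677 -0.3805  0.126 ]] [ 0.543  -0.3644  0.126 ]
-14.472720611088315 0.05595675389898482
-14.375215410062552 0.055960420679747984
(array([ 0.51604677, -0.35382019,  0.1198087 ]), [np.float64(4.2), np.float64(5.9), np.float64(2.2)]) (array([ 0.57214296, -0.36787624,  0.12174463]), [np.float64(3.9), np.float64(2.9), np.float64(1.0)])
-14.42396641327691
t 8.3 pos [ 0.5192 -0.3475  0.2816] yaw 75.19 zaxis [-7.0e-04  1.3e-03 -1.0e+00] q6 -0.332 F [ 0.1  0.7 -0.1] w 0.0853
shift [-0.104  0.275  1.555] roll -0.004
```

carry_out([
  [-0.1,0.27,0.4,0,0.3],
  [-0.1,0.27,0.8,0,0.3],
  [-0.1,0.27,0.8,0,0.3],
  [-0.1,0.27,0.8,0,0.3],
  [-0.1,0.27,0.8,0,0.3],
])

```text
clock: 8.8
eef_pos: [0.5438, -0.3648, 0.2057]
tool_rot: [0.792, 0.61, 0.001, 0.002]
ft_force: [0.5, -0.3, -0.1]
grip_width: 0.0557
```

```bash
python3 - <<'E'
from h import *
shot('wrist','w4')
plan([.543,-.364,.12],75.5)
E
```

```text
t 8.85 pos [ 0.5438 -0.3652  0.206 ] yaw 75.18 zaxis [ 0.0049 -0.0033 -1.    ] q6 -0.333 F [ 0.1  0.1 -0.5] w 0.0556
shift [ 0.012 -0.015  0.86 ] roll -0.004
```

View pics/w4.png

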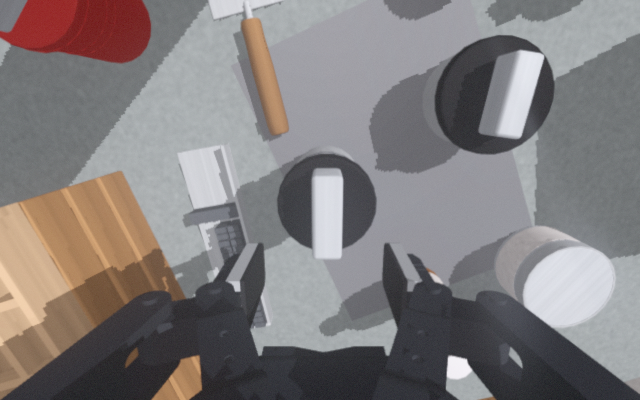

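```bash
python3 - <<'E'
from h import *
crop('w4',280,140,100,130,6,'c9')
E
```

```text
(no output)
```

View pics/c9.png

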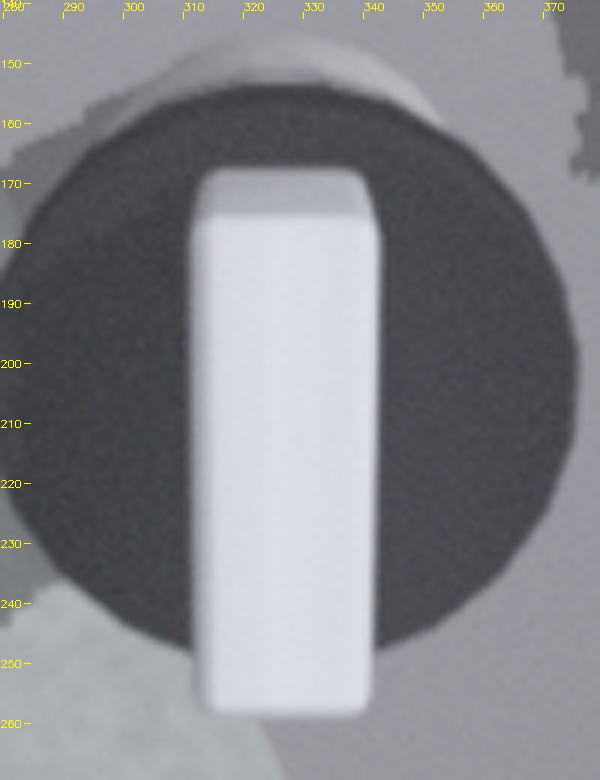

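```bash
python3 - <<'E'
from h import *
m3,_=load('w3'); m,o=load('w4')
C=[atz(m,p,.126) for p in [(312,175),(341.5,175),(340,258),(312.5,258)]]
c=np.mean(C,0); print(c.round(4))
d0=(C[3]+C[2]-C[0]-C[1]); yw=np.degrees(np.arctan2(d0[1],d0[0])); print(yw,np.linalg.norm(d0)/2)
print(tri([(m3,(314,190)),(m,(326.8,175))]),tri([(m3,(315,249.5)),(m,(326.3,258))]))
plan([c[0],c[1],.119],yw+90)
E
```

```text
[ 0.5436 -0.3642  0.126 ]
-14.973077067151422 0.05629000792403915
(array([ 0.51584362, -0.35698548,  0.12756494]), [np.float64(0.3), np.float64(0.3)]) (array([ 0.56767098, -0.37052713,  0.13216225]), [np.float64(0.2), np.float64(0.2)])
t 8.85 pos [ 0.5438 -0.3652  0.206 ] yaw 75.18 zaxis [ 0.0049 -0.0033 -1.    ] q6 -0.333 F [ 0.1  0.1 -0.5] w 0.0556
shift [ 0.011 -0.01   0.87 ] roll 0.002
```

carry_out([
  [0.01,-0.01,0.4,0,0.3],
  [0.01,-0.01,0.7,0,0.3],
  [0.01,-0.01,0.8,0,0.3],
  [0.01,-0.01,0.8,0,0.3],
])

```text
clock: 9.25
eef_pos: [0.5413, -0.3638, 0.1225]
tool_rot: [0.793, 0.61, -0.0, -0.0]
ft_force: [0.1, 0.1, 0.9]
grip_width: 0.0555
```

carry_out([
  [0,0,0,0,-1],
  [0,0,0,0,-1],
  [0,0,0,0,-1],
  [0,0,0,0,-1],
  [0,0,0,0,-1],
  [0,0,0,0,-1],
  [0,0,0,0,-1],
])

```text
clock: 9.95
eef_pos: [0.5427, -0.3646, 0.1247]
tool_rot: [0.793, 0.61, 0.001, 0.002]
ft_force: [1.2, 1.2, 5.8]
grip_width: 0.019
```

carry_out([
  [0,0,-0.1,0,-1],
  [0,0,-0.25,0,-1],
  [0,0,-0.45,0,-1],
  [0,0,-0.65,0,-1],
  [0,0,-0.85,0,-1],
  [0,0,-1,0,-1],
  [0,0,-1,0,-1],
])

```text
clock: 10.65
eef_pos: [0.5421, -0.3645, 0.2247]
tool_rot: [0.793, 0.609, 0.0, 0.002]
ft_force: [0.0, -0.4, -4.1]
grip_width: 0.0193
```

```bash
python3 - <<'E'
from h import *
shot('wrist','w5')
plan([.5828,.0267,.29],102.5)
E
```

```text
t 10.7 pos [ 0.5415 -0.3642  0.2229] yaw 75.09 zaxis [ 9.e-04 -7.e-04 -1.e+00] q6 -0.332 F [-0.1  0.3 -4.7] w 0.0189
shift [ 3.883 -0.606 -0.673] roll -0.305
```

View pics/w5.png

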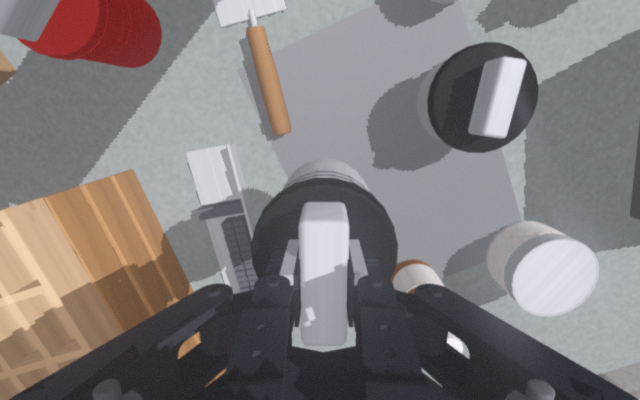

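```bash
python3 - <<'E'
from h import *
crop('w5',240,150,170,205,3,'c10')
E
```

```text
(no output)
```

View pics/c10.png

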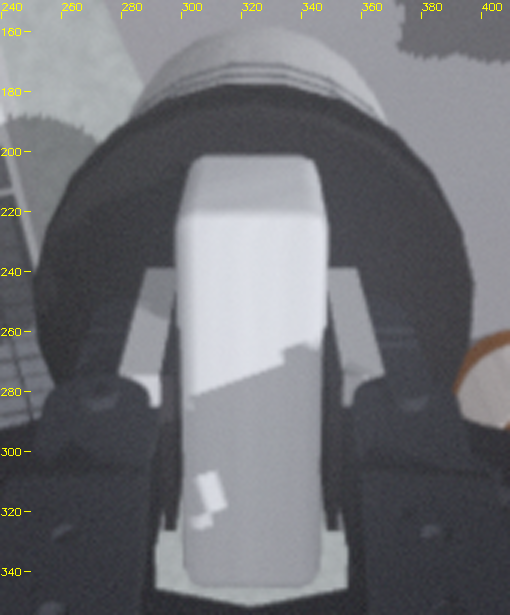

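carry_out([
  [0,0,-0.3,0,-1],
  [0,0,-0.7,0,-1],
  [0,0,-0.7,0,-1],
])

```text
clock: 11.0
eef_pos: [0.5428, -0.365, 0.2971]
tool_rot: [0.793, 0.609, 0.001, 0.004]
ft_force: [0.7, -0.7, -2.0]
grip_width: 0.0191
```

carry_out([
  [0.2,-0.03,0,0,-1],
  [0.5,-0.08,0,0,-1],
  [0.8,-0.12,0,0,-1],
  [1,-0.15,0,0,-1],
])

```text
clock: 11.4
eef_pos: [0.5519, -0.2612, 0.2896]
tool_rot: [0.793, 0.61, -0.001, -0.002]
ft_force: [-0.5, -0.3, -5.1]
grip_width: 0.0193
```

carry_out([
  [0.3,-0.05,0,0,-1],
  [0.6,-0.1,0,0,-1],
  [1,-0.15,0,0,-1],
])

```text
clock: 11.7
eef_pos: [0.5627, -0.1625, 0.2896]
tool_rot: [0.793, 0.609, -0.001, -0.001]
ft_force: [0.8, 0.3, -3.9]
grip_width: 0.0189
```

carry_out([
  [0.3,-0.05,0,0,-1],
  [0.6,-0.1,0,0,-1],
  [1,-0.15,0,0,-1],
])

```text
clock: 12.0
eef_pos: [0.5739, -0.062, 0.2898]
tool_rot: [0.793, 0.609, -0.002, -0.001]
ft_force: [1.1, -0.3, -3.7]
grip_width: 0.0187
```

```bash
python3 - <<'E'
from h import *
plan([.5828,.0267,.295],102.5)
E
```

```text
t 12.0 pos [ 0.5739 -0.062   0.2898] yaw 75.01 zaxis [-3.9e-03 -4.0e-04 -1.0e+00] q6 0.154 F [ 1.1 -0.3 -3.7] w 0.0187
shift [ 0.879 -0.144 -0.053] roll -0.305
```

carry_out([
  [0.3,-0.05,0,-0.08,-1],
  [0.6,-0.1,0,-0.16,-1],
  [0.88,-0.14,0,-0.24,-1],
  [0.88,-0.14,0,-0.305,-1],
  [0.88,-0.14,0,-0.305,-1],
  [0.88,-0.14,0,-0.305,-1],
])

```text
clock: 12.6
eef_pos: [0.5835, 0.026, 0.2906]
tool_rot: [0.626, 0.779, -0.001, -0.001]
ft_force: [-0.4, -0.2, -3.4]
grip_width: 0.019
```

```bash
python3 - <<'E'
from h import *
m,o=load('w5')
M=R.from_quat(o['tool_rot']).as_matrix()
for dz in (0,.0013,.004):
    C=np.array([atz(m,p,o['eef_pos'][2]+dz) for p in [(300,220.7),(349.3,220.7),(347.3,345),(300.7,345)]])
    L=(C-o['eef_pos'])@M; print(dz,L.mean(0).round(4),np.linalg.norm(L[2]-L[1]),np.linalg.norm(L[1]-L[0]))
shot('wrist','w6')
plan([.5828,.0267,.295],102.5)
E
```

```text
0 [-0.001   0.0015  0.    ] 0.0569997455960382 0.018895114887871156
0.0013 [-0.001   0.0008 -0.0013] 0.05636780396088099 0.018685629570456695
0.004 [-0.001  -0.0009 -0.004 ] 0.055055309795554085 0.018250544680442158
t 12.65 pos [0.5836 0.0256 0.291 ] yaw 102.41 zaxis [-2.2e-03 -3.0e-04 -1.0e+00] q6 -0.173 F [-0.2 -0.9 -2.8] w 0.0187
shift [ 0.012 -0.006 -0.04 ] roll -0.001
```

View pics/w6.png

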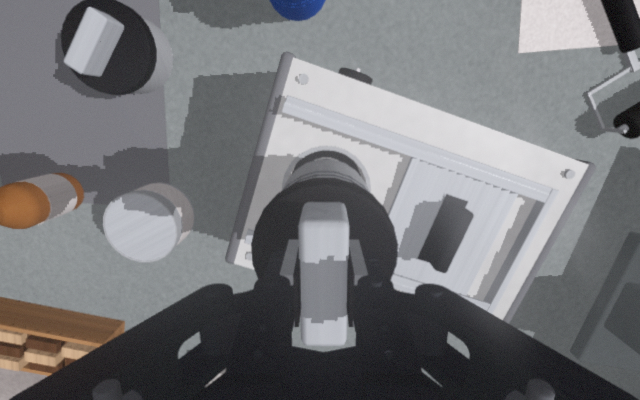

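carry_out([
  [0.01,-0.01,0.1,0,-1],
  [0.01,-0.01,0.2,0,-1],
  [0.01,-0.01,0.28,0,-1],
  [0.01,-0.01,0.32,0,-1],
  [0.01,-0.01,0.32,0,-1],
])

```text
clock: 13.15
eef_pos: [0.5824, 0.0268, 0.2591]
tool_rot: [0.626, 0.78, -0.001, -0.001]
ft_force: [0.4, -0.1, -3.7]
grip_width: 0.019
```

```bash
python3 - <<'E'
from h import *
plan([.5828,.0267,.2337],102.5)
shot('wrist','w7'); shot('scene','s7'); crop('s7',300,110,170,150,4.5,'c11')
plan([.5828,.0267,.2337],102.5)
E
```

```text
t 13.15 pos [0.5824 0.0268 0.2591] yaw 102.53 zaxis [-0.0022 -0.     -1.    ] q6 -0.173 F [ 0.4 -0.1 -3.7] w 0.019
shift [-0.002  0.005  0.254] roll 0.0
t 13.25 pos [0.583  0.0269 0.2604] yaw 102.54 zaxis [ 2.e-04  0.e+00 -1.e+00] q6 -0.173 F [-1.  -0.5 -4. ] w 0.019
shift [-0.002 -0.003  0.267] roll 0.0
```

View pics/w7.png

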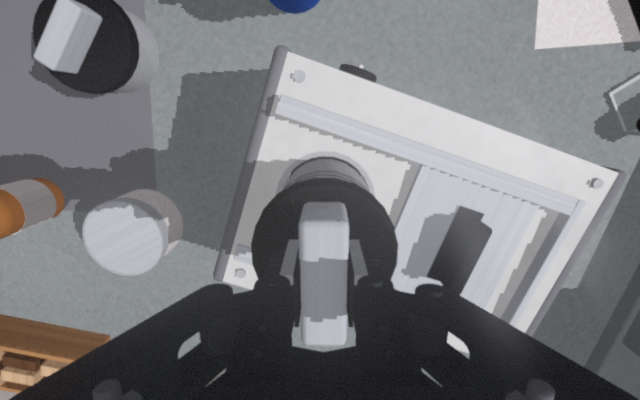

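View pics/c11.png

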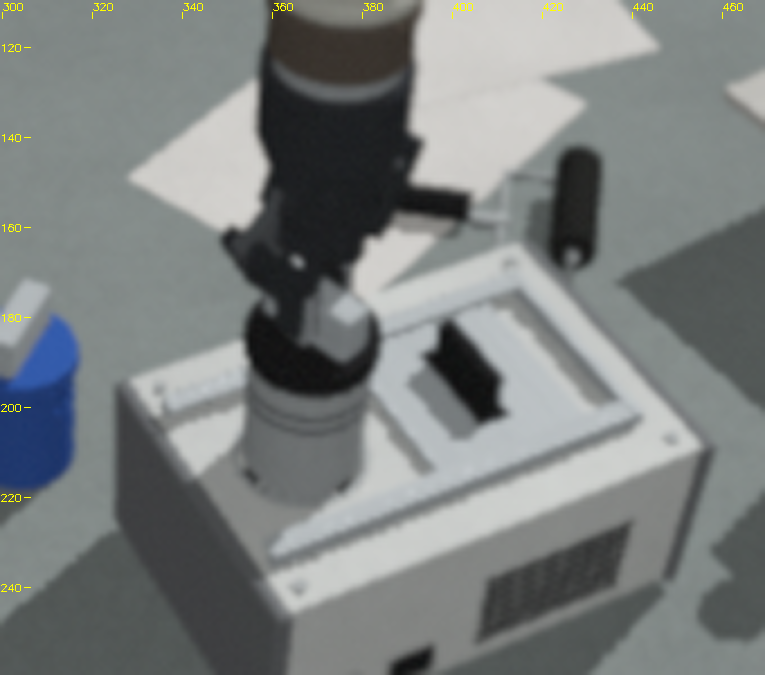

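carry_out([
  [0,0,0.05,0,-1],
  [0,0,0.1,0,-1],
  [0,0,0.14,0,-1],
  [0,0,0.17,0,-1],
  [0,0,0.17,0,-1],
])

```text
clock: 13.75
eef_pos: [0.5826, 0.0269, 0.2425]
tool_rot: [0.626, 0.78, -0.0, -0.001]
ft_force: [-1.5, -0.8, -3.9]
grip_width: 0.019
```

carry_out([
  [0,0,0.03,0,-1],
  [0,0,0.06,0,-1],
  [0,0,0.09,0,-1],
  [0,0,0.11,0,-1],
  [0,0,0.11,0,-1],
])

```text
clock: 14.25
eef_pos: [0.5827, 0.027, 0.2318]
tool_rot: [0.626, 0.78, -0.0, -0.0]
ft_force: [0.2, -0.4, -3.6]
grip_width: 0.0189
```

carry_out([
  [0,0,0.02,0,-1],
  [0,0,0.04,0,-1],
  [0,0,0.06,0,-1],
  [0,0,0.08,0,-1],
  [0,0,0.08,0,-1],
])

```text
clock: 14.75
eef_pos: [0.5827, 0.0269, 0.2239]
tool_rot: [0.626, 0.78, -0.0, -0.0]
ft_force: [0.3, -0.2, -3.1]
grip_width: 0.0193
```

Meshed (below the unmeshed height with no push-back). Now press.

carry_out([
  [0,0,0.02,0,-1],
  [0,0,0.04,0,-1],
  [0,0,0.06,0,-1],
  [0,0,0.06,0,-1],
])

```text
clock: 15.15
eef_pos: [0.5832, 0.0271, 0.2193]
tool_rot: [0.626, 0.78, 0.001, 0.001]
ft_force: [-1.8, 0.8, 3.8]
grip_width: 0.0192
```

carry_out([
  [0,0,0.02,0,-1],
  [0,0,0.03,0,-1],
  [0,0,0.03,0,-1],
  [0,0,0.03,0,-1],
])

```text
clock: 15.55
eef_pos: [0.5832, 0.0271, 0.2161]
tool_rot: [0.626, 0.78, 0.001, 0.0]
ft_force: [-1.5, 0.6, 6.3]
grip_width: 0.0189
```

carry_out([
  [0,0,0.01,0,-1],
  [0,0,0.02,0,-1],
  [0,0,0.025,0,-1],
  [0,0,0.025,0,-1],
  [0,0,0.025,0,-1],
  [0,0,0.025,0,-1],
  [0,0,0.025,0,-1],
])

```text
clock: 16.25
eef_pos: [0.5833, 0.0271, 0.2141]
tool_rot: [0.625, 0.78, 0.001, 0.001]
ft_force: [-2.7, 1.6, 8.1]
grip_width: 0.019
```

```bash
python3 - <<'E'
from h import *
shot('wrist','w8'); shot('scene','s8'); crop('s8',300,110,170,150,4.5,'c12')
plan([.5828,.0267,.2137],102.5)
E
```

```text
t 16.35 pos [0.5833 0.0271 0.2141] yaw 102.56 zaxis [ 1.9e-03  3.0e-04 -1.0e+00] q6 -0.173 F [-2.6  0.7  7.3] w 0.0189
shift [-0.003 -0.005  0.004] roll 0.001
```

View pics/c12.png

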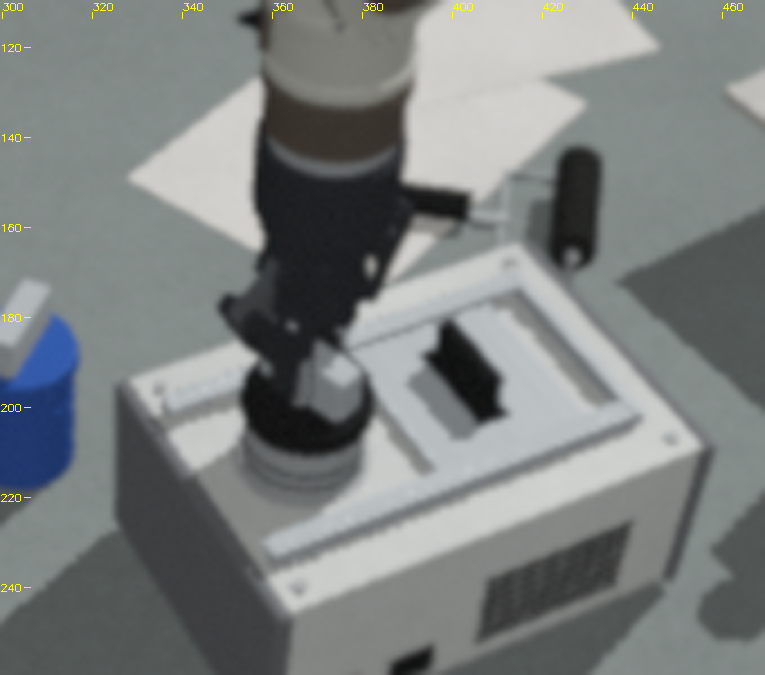

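View pics/w8.png

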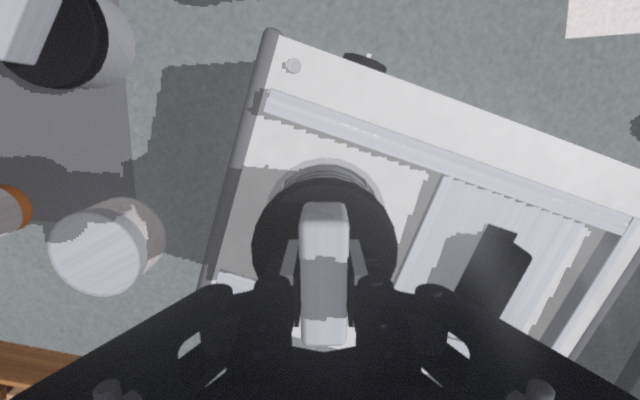

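```bash
python3 - <<'E'
from h import *
print(order.job_done())
E
```

```text
the job is handed in; nothing more can be done
None
```

I handed the job in at 16.35 s, with the cup still gripped and pressed down in the drive well. The hand-in returns no verdict, so this rests on my own checks.

**What I did**
- **Shutter:** I gripped its bar and slid it about 105 mm towards +y. The last picture shows it open, and the stroke should put it close to the end stop.
- **Cup:** I lifted the tall cup by its bar, carried it upright to the well and turned it about 27° to line up with a drive rib at about 12.5°. I then lowered it and pressed it down.

**Last checks**
- **Mesh:** the cup passed the unmeshed standing height (21 mm below the deck) with no push-back, so it meshed.
- **Depth:** the underside is about 40.6 mm below the deck, worked out from the TCP height assuming no slip in the grip. The bar looks unmoved in the fingers.
- **Switch:** the push on the ring is about 11–12 N, which puts it about 7 mm or more down against the 4 mm needed.
- **Position:** the TCP is within 0.7 mm of the well centre I measured, and the tool's tilt is about 0.002 rad.
- **Bystanders:** I touched none of them, but I did not measure their positions again at the end.

**Where the measurements disagreed**
- The top camera's y values differed from the wrist camera's by 4–9 mm, so I used the wrist camera. The shutter and cup grasps agreed with it.
- The shutter bar's x position read about 7 mm off the track line I had derived for the mill. This did not affect the slide.
- The cup bar's top measured 128–132 mm high with the wrist camera and 120–122 mm with the fixed cameras included, against 126 mm in the text.

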